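# Slide the snap cover onto a controller housing

### The job

Close the controller housing in the nest: take the plain cover, the one without a window, out of the tray, start its nose well under the rail lips at the housing's open end and let go of it there. Then take it anew by the finger lip at its rear end, push it fully home until its tab clicks down behind the ledge, and let go. Leave the windowed cover in its pocket and the other things on the bench where they are.

Things in the scene. Friction and masses are not known exactly. Their poses are not given: they have to be found in the camera images.
- cover_center (a point): Plain snap cover, grey plastic, 50 to 90 g. Point: centre of its panel, half-way up. x axis points to its nose (the way it slides in), z up. Panel 95 mm long (x), 56 wide (y), 5 thick, nose bevelled. Starts flat in a tray pocket, nose to the robot's right (about -y), this point 26.5 mm above the bench. Below its rear edge hangs a skirt 40 mm wide, 13 deep.
- cover_lip (a point): Centre of the plain cover's finger lip, on top of the panel at its rear edge: 8 mm thick (x), 40 wide (y), 14 high; the point lies 43.5 mm behind cover_center and 9.5 above it. In the tray the pocket walls crowd it; in the rails it is free in front, behind and above. Pinch it front and back, fingertips some 4 mm above the panel, or push on its rear face.
- tab (a joint): Bend (rad) of the plain cover's flexible tab, a tongue 18 mm wide that reaches from the nose to 74 mm ahead of cover_center: 0 relaxed, positive bent up (0.1 to 0.2 while its hook rides over the ledge; a spring brings it back). The hook, 63 to 74 mm ahead of cover_center, reaches 4.5 mm below the panel. Passing the ledge takes about 4 to 10 N of push.
- window_cover_center (a point): Windowed cover: same plastic, size and axes as the plain cover, but with a rectangular window, 44 x 28 mm, in its panel; in the tray's other pocket. Point: centre of its panel, half-way up. Not to be used; stays in its pocket.
- tray: Black tray, fixed, walls 46 mm high, 139 mm along x, 180 along y. Origin on the bench between the pockets, centred at y = +50 and -50 mm; either may hold the plain cover. Covers lie along the tray's x, 2.5 mm from the walls. The pockets' long sides are notched down to 3 mm over x = -20 to +20 mm, so fingers can take a panel by its long edges at mid-length, 44 mm free between the covers.
- housing_home (a point): Controller housing, grey box with a green board inside, 129 x 67 mm, fixed in an aluminium nest. Point and axes: where cover_center must be, and how its axes point, when home; 54.5 mm above the bench. The cover slides in along +x from the open end (x negative). Two ledges carry the panel's edges from x = -42.5 mm on, tops 2.5 mm below this point. Rail ends stop the cover at x = +1 mm.
- rail_mouth (a point): Where the rail sides and the lips over them begin: 22 mm before housing_home (toward -x), same height and axes, mid-width. Flared over 8 mm; inside, the panel has 1.5 mm play to each side and above. Lip tops 8 mm above this point, 49 mm apart. From here on the housing is 67 mm wide: fingers on the panel's long edges strike it; before here it is 52 mm wide under the panel, and the nest 12 mm high.
- housing_ledge (a point): Middle of the top of the latch ledge, a cross bar 7 mm wide (x) across the far end of the housing, 57.5 mm ahead of housing_home, its top 0.5 mm below the tops of the carrying ledges. Once past it the hook drops 4 mm behind its far side, with about 2 mm of play back.
- driver: Screwdriver with black handle lying on the bench, 190 mm long, along its x axis. Not to be moved.
- marker: White marker pen with black cap lying on the bench, 140 mm long, along its x axis. Not to be moved.
- screw_bin: Open black bin with housing screws, 100 x 130 x 45 mm, on the bench; origin under its centre. Not to be moved.

How it is judged:
On the way:
1. The plain cover lies with its nose under the rail lips, not yet home, and the fingers are off it (x of cover_center in the frame of housing_home between -0.064 and -0.008 m and y of cover_center in the frame of housing_home between -0.005 and 0.005 m and z of cover_center in the frame of housing_home between -0.008 and 0.005 m and angle between the x axis of cover_center and the x axis of housing_home, either way round below 0.15 rad and contact force between the fingers and cover below 0.05 N), for 0.15 s.
At the end, for the whole second after the job is handed in: The plain cover is home in the rails: its centre within 3.5 mm of home along the slide, 3 mm across and in height, straight within 0.05 rad, its tab relaxed (below 0.05 rad) with the hook behind the ledge, at rest and let go; the windowed cover still in its pocket (moved under 15 mm) (x of cover_center in the frame of housing_home between -0.0035 and 0.0035 m and y of cover_center in the frame of housing_home between -0.003 and 0.003 m and z of cover_center in the frame of housing_home between -0.003 and 0.003 m and angle between the x axis of cover_center and the x axis of housing_home, either way round below 0.05 rad and value of joint tab below 0.05 rad and linear speed of cover below 0.01 m/s and distance of window_cover_center from where it was at the start of the episode below 0.015 m); the robot touches nothing.
It fails at once if The windowed cover is taken out of its pocket (moved over 20 mm) (distance of window_cover_center from where it was at the start of the episode above 0.02 m).
It fails at once if Screwdriver, marker or screw bin is shifted by more than 30 mm (distance of any of driver, marker, screw_bin from where it was at the start of the episode above 0.03 m).
It also fails if it takes over 48 s, if anything falls off the work surface, if the arm or the gripper's body presses on something with over 40 N, if the wrist force passes 120 N, or if a joint passes its speed limit or range.

### The arm

A 6-joint arm with a two-finger parallel gripper is mounted at the origin on the work surface. World frame = base frame: x ahead of the robot, y to its left, z up, the work surface at z = 0. Lengths are in m, angles in rad, forces in N, time in s.
With the tool pointing down it reaches from about 0.3 to 0.85 m from the base axis. Payload 4.2 kg.
Tool frame: the origin (TCP) lies where the fingers leave the gripper's body, on its centre line; the fingertips stand 78 mm ahead of it and the grasp point (between the pads) lies 60 mm ahead of it; x points along the fingers, y is the direction in which the jaws open and shut, and the axes are right-handed (so a half turn about x gives the same grasp; the last joint's range is limited). The gripper opens to 91 mm and grips with 3 to 60 N. Pads are 32 mm wide; open, the fingers measure 118 mm over their backs; the gripper's body (76 mm by 178 mm) begins 60 mm behind the grasp point.
Start: joints at [-1.221, 0.32, 1.565, -0, 1.257, -0.02], TCP at [0.208, -0.536, 0.292] pointing down, gripper open.
Joint ranges: [-3.11, 3.11], [-0.84, 2.01], [0.21, 2.61], [-1.34, 4.49], [0.05, 2.63], [-2.56, 2.56]. Speed limits (rad/s): [2.57, 2.57, 3.14, 3.14, 3.14, 3.14].

### API

Orientations are given as a unit quaternion [x, y, z, w].
In Python, from rig import r gives the robot as it stands.
- The arm moves only by the shell command python3 -m jog 'ROWS' [OPENING] [FORCE]. ROWS is JSON, a list of rows, each an object with "offset": the shift along the tool's x, y, z in m, a list of three; "turn": the turn about the tool's x in rad. In form: [{"offset": [dx, dy, dz], "turn": turn}, ...]. A call has exactly 8 rows; each row is the pose to reach, as a shift and turn from the pose commanded when the call began, along the tool's axes at that moment; what a row does not reach only later rows make up. A row lasts 1/10 s, in which the tool goes at most 50 mm and 8.59 degrees, less where a joint would pass 70% of its speed; a pose out of reach is approached as far as the arm can. A call with a gripper value outside its range is refused whole. OPENING is the closure, from -1 (fully open) to 1 (shut), set as the call begins (- or left out, the last holds). The fingers move at their own pace and stop on an object; FORCE is the grip in N (left out, the last holds). Time passes only in rows, so rows that repeat a pose let the fingers close, or fill a call up. It gives the time, the measured TCP pose, the force and the opening at its end, in the units of the state.
- r.observe(): the state, without advancing time (a new reading comes with each control period).
- r.grab_frame(name): name is "side" or "top"; returns the picture (480x640x3 uint8, red, green, blue); there is no depth.
- r.camera_model(name): a dict with "mtx" (3x3 intrinsics, pixels), "k1" (the pictures are not rectified: a ray, as slopes to the right and down, at radius r is drawn at 1 + k1 r^2 times it, then the intrinsics apply), "R" (3x3) and "t" (3): a world point X has camera coordinates R X + t. Camera axes: x right, y down, z forward; pixel columns grow to the right and rows downward; lengths in m; the calibration is good to about 2 mm. A picture is of the moment at which its call begins. camera_model takes no time and is no camera call.
- r.close_job(): hands the job in, once; it reports no verdict.
The state is a dict: "clock": time; "q": joint angles; "qvel": joint speeds; "tau": joint torques, N m; "tcp_pos": TCP position; "ee_rot": TCP orientation; "force": force on the tool from outside, world axes, zero at the start; "ft_torque": the same for the moment, N m; "finger_gap": opening from 0.0 (shut) to 1.0 (fully open).
Only numpy, scipy, OpenCV 4.12 (cv2) and the standard library are available. Lean on these libraries where they do the work, as an engineer would, in place of code of your own. Each camera call takes 0.05 s, during which the arm holds its last target.

## Working session

There is one attempt and no reset: what is moved stays moved. The work goes in short steps, Python scripts to look and compute and a shell command to move; the robot and the scene stay as the last step left them, time stands still between calls to the robot, and variables do not carry over. Pictures are saved under pics/ and viewed, and the job is handed in when it is done.

```bash
ls; mkdir -p pics; python3 - <<'E'
from rig import r
import cv2,numpy as np
o=r.observe();print({k:np.round(v,3).tolist() for k,v in o.items()})
for n in("side","top"):
    cv2.imwrite(f"pics/{n}0.png",r.grab_frame(n)[:,:,::-1])
    m=r.camera_model(n);print(n,{k:np.round(v,4).tolist() for k,v in m.items()}, (-np.array(m["R"]).T@np.array(m["t"])).round(3))
E
```

```text
pics
{'clock': 0.0, 'q': [-1.221, 0.32, 1.566, 0.0, 1.257, -0.02], 'qvel': [0.001, -0.0, -0.002, 0.0, -0.001, -0.0], 'tau': [0.001, -41.245, -23.197, 0.073, 0.046, -0.0], 'tcp_pos': [0.208, -0.536, 0.291], 'ee_rot': [-0.695, -0.131, 0.695, -0.129], 'force': [-0.775, 0.141, -0.054], 'ft_torque': [0.011, -0.052, 0.064], 'finger_gap': 1.002}
side {'mtx': [[502.011, 0.0, 320.7963], [0.0, 502.011, 237.9014], [0.0, 0.0, 1.0]], 'k1': -0.073, 'R': [[-0.9525, -0.3045, -0.0079], [-0.2298, 0.7352, -0.6377], [0.2, -0.6055, -0.7703]], 't': [0.5458, 0.2467, 0.8375]} [0.409 0.492 0.807]
top {'mtx': [[557.1405, 0.0, 326.688], [0.0, 557.1405, 235.4079], [0.0, 0.0, 1.0]], 'k1': -0.1465, 'R': [[-0.0116, -0.9999, -0.0039], [-0.9869, 0.0121, -0.1609], [0.1609, 0.002, -0.987]], 't': [-0.0774, 0.6399, 1.0925]} [ 0.455 -0.087  1.181]
```

View pics/top0.png

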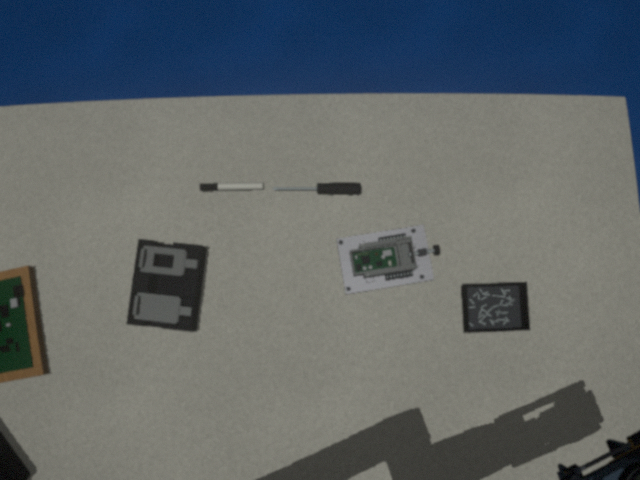

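View pics/side0.png

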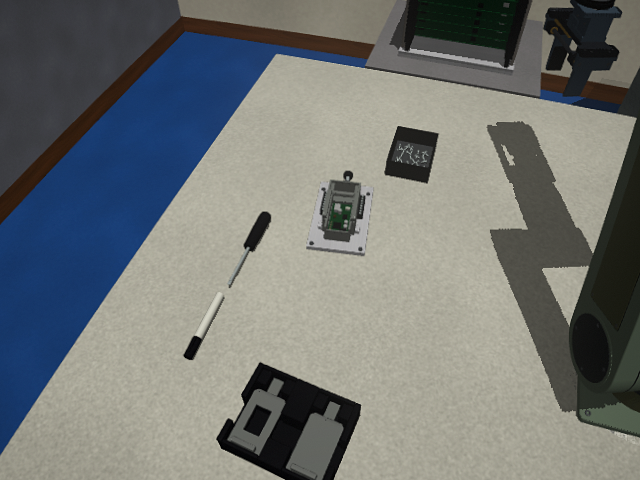

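The top view shows the plain cover in the pocket nearer the robot at about (160,307), with its nose to the right. The windowed cover is at (165,260). The housing is at about (385,257), its open end to the left. I'll zoom in to get precise points.

```bash
cat > h.py <<'E'
from rig import r
import cv2,numpy as np
def ray(n,uv):
    m=r.camera_model(n);K=np.array(m["mtx"]);R=np.array(m["R"]);t=np.array(m["t"])
    d=(np.array(uv,float)-K[:2,2])/K[0,0]; s=d.copy()
    for _ in range(30): s=d/(1+m["k1"]*(s@s))
    c=-R.T@t; return c,R.T@np.array([s[0],s[1],1])
def onz(n,uv,z):
    c,d=ray(n,uv); return c+d*(z-c[2])/d[2]
def proj(n,X):
    m=r.camera_model(n);K=np.array(m["mtx"]);p=np.array(m["R"])@X+np.array(m["t"]);s=p[:2]/p[2]
    return K[0,0]*s*(1+m["k1"]*(s@s))+K[:2,2]
def two(a,b):
    c1,d1=ray("top",a);c2,d2=ray("side",b)
    A=np.stack([d1,-d2],1);s=np.linalg.lstsq(A,c2-c1,rcond=None)[0]
    p,q=c1+s[0]*d1,c2+s[1]*d2;return (p+q)/2,np.linalg.norm(p-q)
def crop(src,x0,y0,w,h,f,out):
    im=cv2.imread(src)[y0:y0+h,x0:x0+w];cv2.imwrite(out,cv2.resize(im,None,fx=f,fy=f,interpolation=cv2.INTER_CUBIC))
E
python3 - <<'E'
from h import *
crop("pics/top0.png",120,230,100,110,5,"pics/tt.png")
crop("pics/top0.png",330,215,120,85,6,"pics/th.png")
crop("pics/side0.png",210,355,160,125,5,"pics/st.png")
crop("pics/side0.png",295,160,90,100,6,"pics/sh.png")
E
```

```text
(no output)
```

View pics/tt.png

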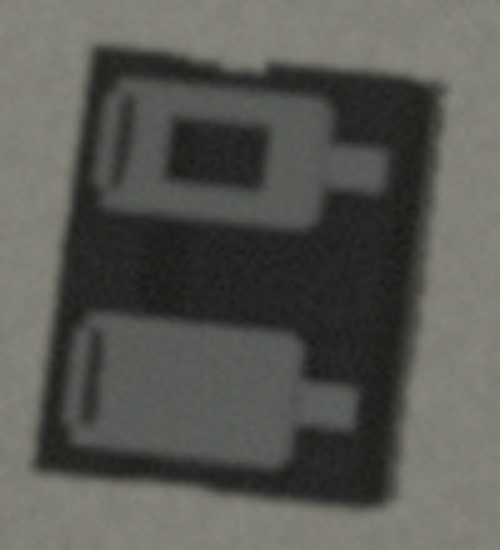

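View pics/th.png

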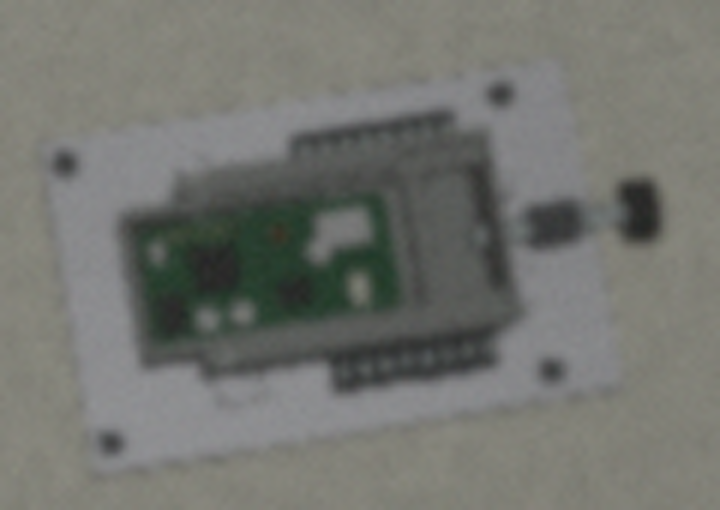

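View pics/st.png

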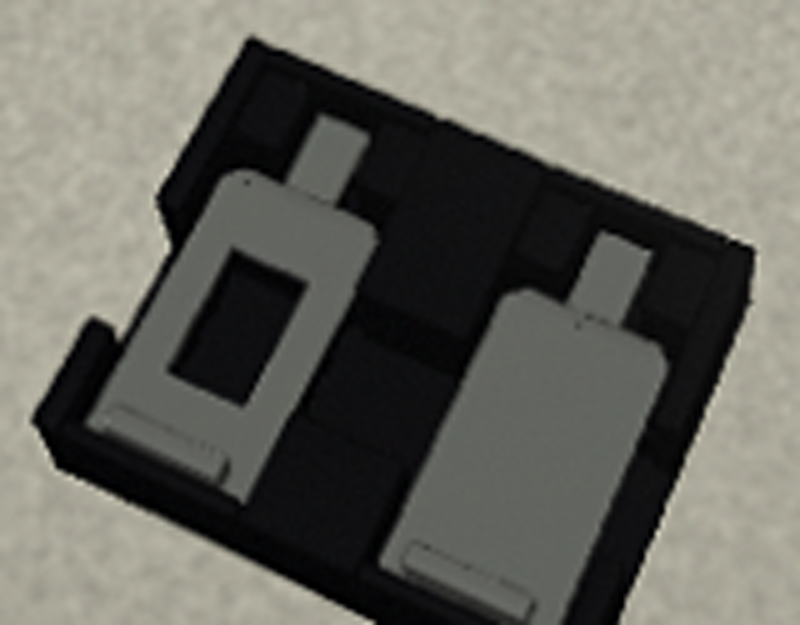

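View pics/sh.png

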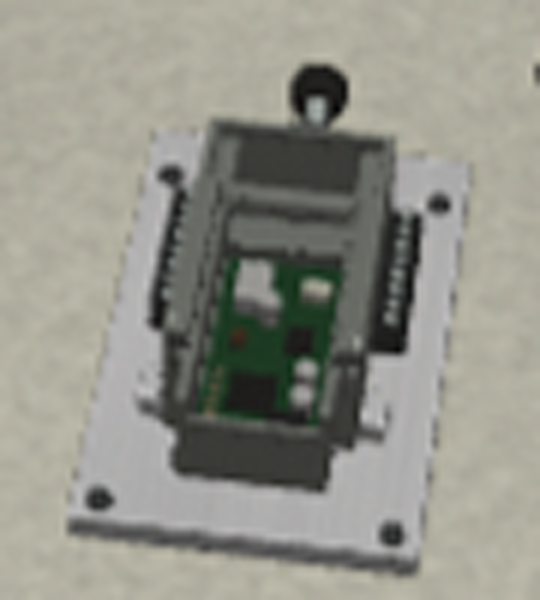

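```bash
python3 - <<'E'
from h import *
im=cv2.imread("pics/top0.png");g=cv2.cvtColor(im,6)
# covers: gray inside the dark tray
up=cv2.resize(cv2.GaussianBlur(g,(0,0),.6)[230:340,120:220],None,fx=8,fy=8,interpolation=cv2.INTER_CUBIC)
dark=(up<95).astype(np.uint8)
cnt=max(cv2.findContours((up<62).astype(np.uint8),cv2.RETR_EXTERNAL,2)[0],key=cv2.contourArea)
hull=np.zeros_like(up);cv2.fillPoly(hull,[cv2.convexHull(cnt)],1);hull=cv2.erode(hull,np.ones((25,25)))
print(np.percentile(up[hull>0],[5,25,50,75,95]))
m=((up>62)&(hull>0)).astype(np.uint8)
m=cv2.morphologyEx(m,cv2.MORPH_CLOSE,np.ones((29,29)))
mo=cv2.morphologyEx(m,cv2.MORPH_OPEN,cv2.getStructuringElement(2,(101,101)))
for c in cv2.findContours(mo,0,2)[0]:
    if cv2.contourArea(c)<5000: continue
    rc=cv2.minAreaRect(c);b=(cv2.boxPoints(rc)+.5)/8-.5+[120,230]
    P=np.array([onz("top",p,.029) for p in b]);print("cover",P.mean(0).round(4),"sides",[np.linalg.norm(P[i]-P[i-1]).round(4) for i in range(4)])
    e=P[1]-P[0];f=P[2]-P[1];l=e if np.linalg.norm(e)>np.linalg.norm(f) else f
    if l[1]>0:l=-l
    print(" nose dir deg",np.degrees(np.arctan2(l[1],l[0])).round(2), b.round(1).tolist())
T=lambda x,y:np.array([x,y])/6-.4+[330,215]
S=lambda x,y:np.array([x,y])/6-.4+[295,160]
for n,a,b in[("openL",(122,212),(175,425)),("openR",(145,365),(330,430)),]:
    pass
pt={"open+x":((122,212),(175,428)),"open-x":((145,365),(330,428)),"far+x":((487,130),(213,122)),"far-x":((522,312),(393,137))}
for k,(a,b) in pt.items():
    p,e=two(T(*a),S(*b));print(k,p.round(4),"gap",e.round(4), "top@52",onz("top",T(*a),.052).round(4),"@62.5",onz("top",T(*a),.0625).round(4),"side@52",onz("side",S(*b),.052).round(4),"@62.5",onz("side",S(*b),.0625).round(4))
E
```

```text
[34. 37. 50. 87. 91.]
cover [0.4941 0.2703 0.029 ] sides [np.float64(0.1067), np.float64(0.0578), np.float64(0.1073), np.float64(0.0572)]
 nose dir deg -96.29 [[131.4, 318.6], [134.4, 291.2], [183.7, 296.7], [180.7, 324.1]]
cover [0.5897 0.2243 0.029 ] sides [np.float64(0.0344), np.float64(0.0569), np.float64(0.0347), np.float64(0.0567)]
 nose dir deg -4.44 [[170.6, 274.6], [173.4, 247.8], [189.4, 249.5], [186.5, 276.3]]
cover [0.5977 0.2974 0.029 ] sides [np.float64(0.0324), np.float64(0.0572), np.float64(0.0326), np.float64(0.057)]
 nose dir deg -4.98 [[137.4, 271.0], [140.7, 244.3], [155.3, 246.1], [152.1, 272.8]]
open+x [ 0.6097 -0.1329  0.0362] gap 0.0013 top@52 [ 0.6082 -0.1322  0.052 ] @62.5 [ 0.6067 -0.1317  0.0625] side@52 [ 0.6049 -0.1201  0.052 ] @62.5 [ 0.6021 -0.1116  0.0625]
open-x [ 0.5567 -0.1392  0.0473] gap 0.0009 top@52 [ 0.5558 -0.139   0.052 ] @62.5 [ 0.5549 -0.1385  0.0625] side@52 [ 0.5562 -0.1353  0.052 ] @62.5 [ 0.5541 -0.1266  0.0625]
far+x [ 0.634  -0.2573  0.0569] gap 0.0003 top@52 [ 0.6349 -0.258   0.052 ] @62.5 [ 0.6333 -0.2564  0.0625] side@52 [ 0.6353 -0.2621  0.052 ] @62.5 [ 0.6322 -0.2517  0.0625]
far-x [ 0.5707 -0.2668  0.0591] gap 0.0013 top@52 [ 0.5721 -0.2678  0.052 ] @62.5 [ 0.571  -0.2661  0.0625] side@52 [ 0.5715 -0.274   0.052 ] @62.5 [ 0.5693 -0.2633  0.0625]
```

```bash
cat >> h.py <<'E'
def rect(n,src,o,deg,z,hx,hy,s,out):
    # picture resampled on plane z: right = local +x, up = local +y, s px/mm
    a=np.radians(deg);X=np.array([np.cos(a),np.sin(a)]);Y=np.array([-X[1],X[0]])
    im=cv2.imread(src) if isinstance(src,str) else src
    us=np.arange(-hx,hx,1/s)/1e3;vs=np.arange(hy,-hy,-1/s)/1e3
    U,V=np.meshgrid(us,vs);P=np.stack([o[0]+U*X[0]+V*Y[0],o[1]+U*X[1]+V*Y[1],np.full_like(U,z)],-1)
    m=r.camera_model(n);q=P@np.array(m["R"]).T+np.array(m["t"]);sl=q[...,:2]/q[...,2:]
    K=np.array(m["mtx"]);sl=sl*(1+m["k1"]*(sl**2).sum(-1,keepdims=True))*K[0,0]+K[:2,2]
    w=cv2.remap(im,sl.astype(np.float32),None,cv2.INTER_CUBIC)
    if out is None: return w
    for k in range(-hx+(hx%10),hx,10): cv2.line(w,(int((k+hx)*s),0),(int((k+hx)*s),6 if k else 20),(0,0,255),1)
    for k in range(-hy+(hy%10),hy,10): cv2.line(w,(0,int((hy-k)*s)),(6 if k else 20,int((hy-k)*s)),(0,0,255),1)
    cv2.imwrite(out,w);return w
E
python3 - <<'E'
from h import *
o=(.494,.270)
a=rect("top","pics/top0.png",o,-96.3,.029,100,45,4,None);b=rect("side","pics/side0.png",o,-96.3,.029,100,45,4,None)
rect("top","pics/top0.png",o,-96.3,.029,95,45,4,"pics/a.png");rect("side","pics/side0.png",o,-96.3,.029,95,45,4,"pics/b.png")
x=np.vstack([cv2.imread("pics/a.png")[:300],cv2.imread("pics/b.png")[60:]]);
cv2.imwrite("pics/ab.png",np.vstack([cv2.imread("pics/a.png")[40:330],cv2.imread("pics/b.png")[40:330]]))
E
```

```text
(no output)
```

View pics/ab.png

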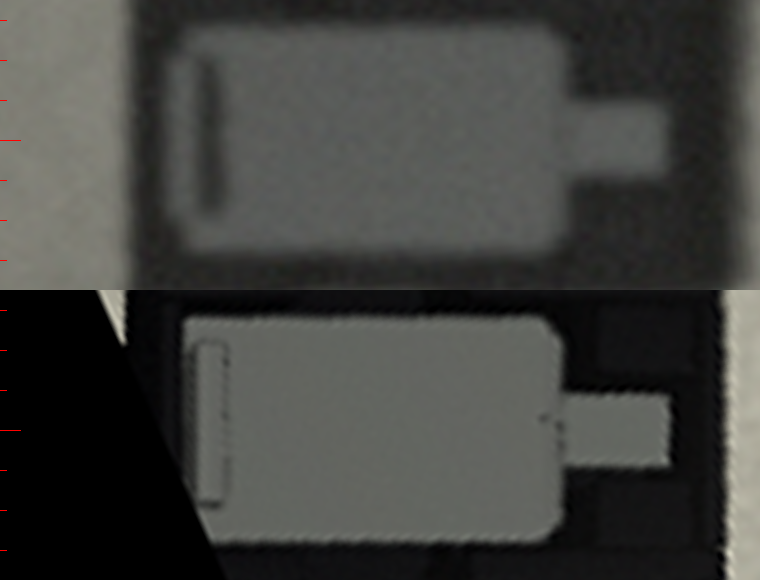

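```bash
python3 - <<'E'
from h import *
o=(.5887,-.1776)
for z in(.0625,.052):
    rect("top","pics/top0.png",o,-81,z,95,45,4,"pics/a.png");rect("side","pics/side0.png",o,-81,z,95,45,4,"pics/b.png")
    cv2.imwrite(f"pics/h{int(z*1e4)}.png",np.vstack([cv2.imread("pics/a.png")[30:330],cv2.imread("pics/b.png")[30:330]]))
E
```

```text
(no output)
```

View pics/h625.png

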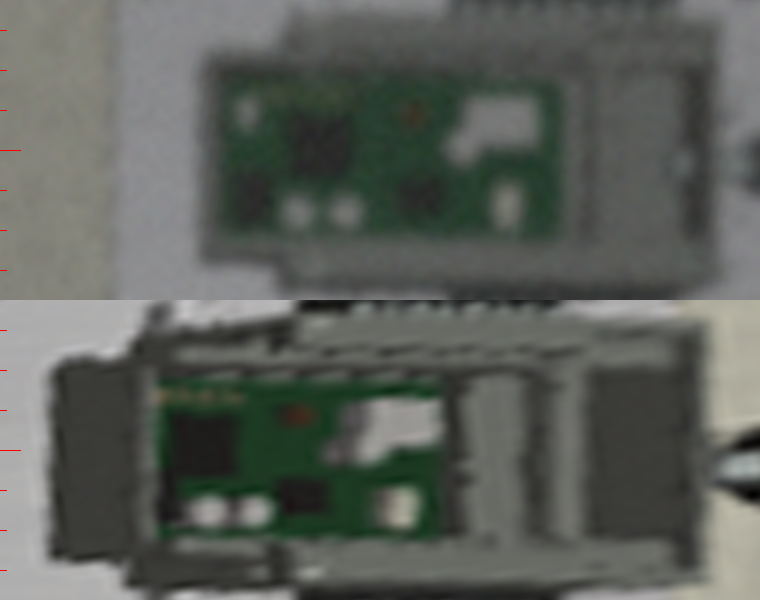

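View pics/h520.png

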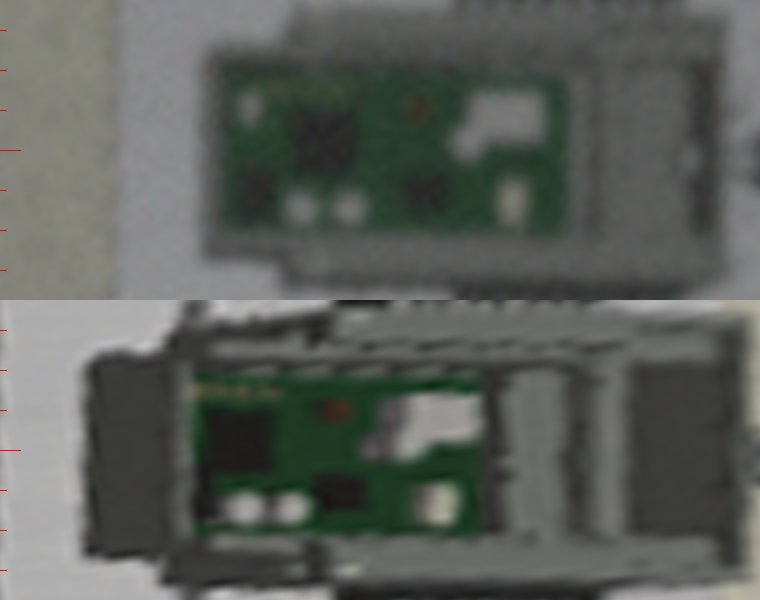

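```bash
python3 - <<'E'
from h import *
X=np.array([np.cos(np.radians(-81)),np.sin(np.radians(-81))])
o=np.array([.5887,-.1776])+.03*X
rect("side","pics/side0.png",o,-81,.0625,62,42,6,"pics/b.png")
rect("top","pics/top0.png",o,-81,.0625,62,42,6,"pics/a.png")
E
```

```text
(no output)
```

View pics/b.png

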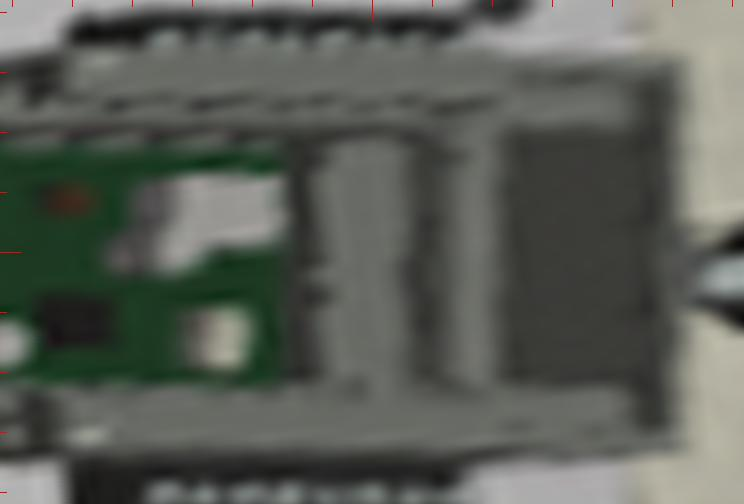

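View pics/a.png

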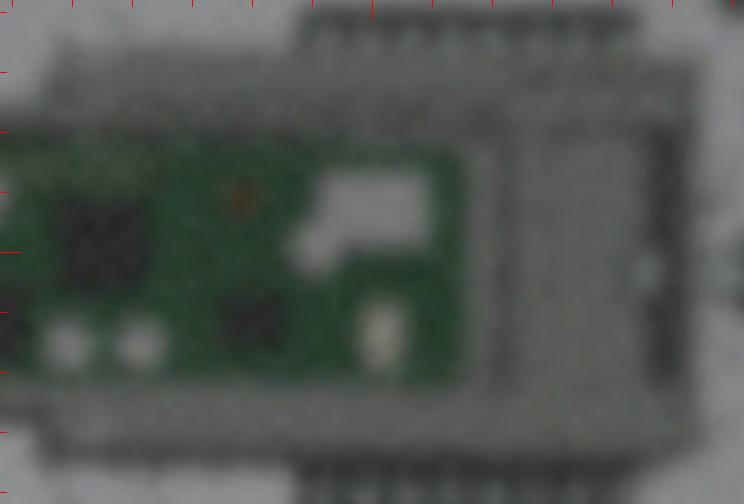

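```bash
python3 - <<'E'
from h import *
c=np.array([.4944,.2718]);a=np.radians(-96.3);Y=np.array([-np.sin(a),np.cos(a)])
o=c+.05*Y
rect("side","pics/side0.png",o,-96.3,.046,95,100,4,"pics/b.png")
im=cv2.imread("pics/b.png");cv2.imwrite("pics/b.png",im[:600])
rect("top","pics/top0.png",o,-96.3,.046,95,95,3,"pics/a.png")
# board yaw
t=cv2.imread("pics/top0.png");hsv=cv2.cvtColor(t,40)
m=((hsv[...,0]>40)&(hsv[...,0]<90)&(hsv[...,1]>70)).astype(np.uint8);m[:, :330]=0;m[:,450:]=0
m=cv2.morphologyEx(m,3,np.ones((7,7)))
k=max(cv2.findContours(m,0,2)[0],key=cv2.contourArea);b=cv2.boxPoints(cv2.minAreaRect(k));P=np.array([onz("top",p,.03)[:2] for p in b]);print(P.round(4))
for i in range(4):d=P[i]-P[i-1];print(np.linalg.norm(d).round(4),np.degrees(np.arctan2(d[1],d[0])).round(2))
# nest plate corner screws z=.012
S=lambda x,y:np.array([x,y])/6-.4+[295,160]
T=lambda x,y:np.array([x,y])/6-.4+[330,215]
for f,n,ps in((T,"top",[(65,162),(500,93),(552,370),(110,442)]),(S,"side",[(98,499),(171,174),(438,203),(392,533)])):
    Q=np.array([onz(n,f(*p),.012)[:2] for p in ps]);print(n,Q.mean(0).round(4))
    for i,j in((0,1),(3,2),(3,0),(2,1)):d=Q[j]-Q[i];print(np.linalg.norm(d).round(4),np.degrees(np.arctan2(d[1],d[0])).round(2))
E
```

```text
[[ 0.6051 -0.1404]
 [ 0.6159 -0.2235]
 [ 0.5782 -0.2278]
 [ 0.5676 -0.1451]]
0.0378 7.0
0.0838 -82.56
0.0379 -173.59
0.0834 97.36
top [ 0.5936 -0.1988]
0.157 -81.61
0.1577 -81.61
0.1002 8.16
0.1001 8.58
side [ 0.5929 -0.2003]
0.158 -81.47
0.1575 -81.33
0.1003 8.91
0.0999 8.6
```

View pics/b.png

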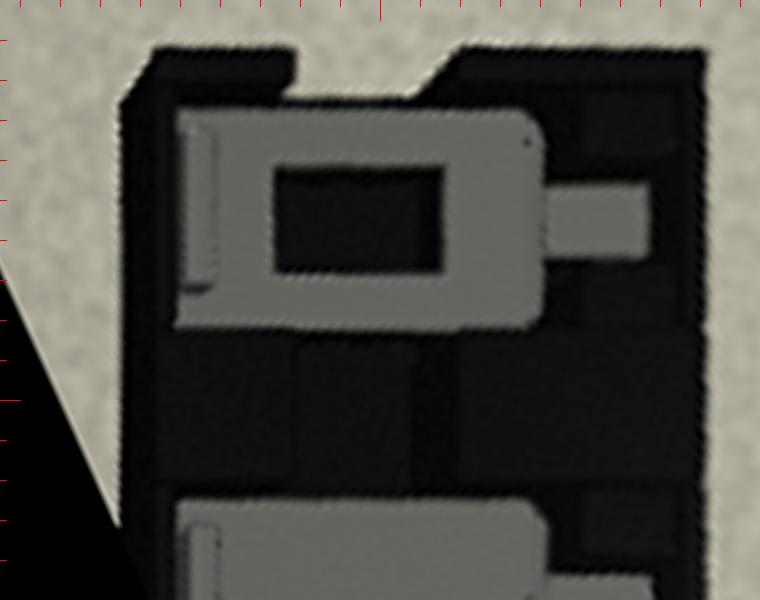

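View pics/a.png

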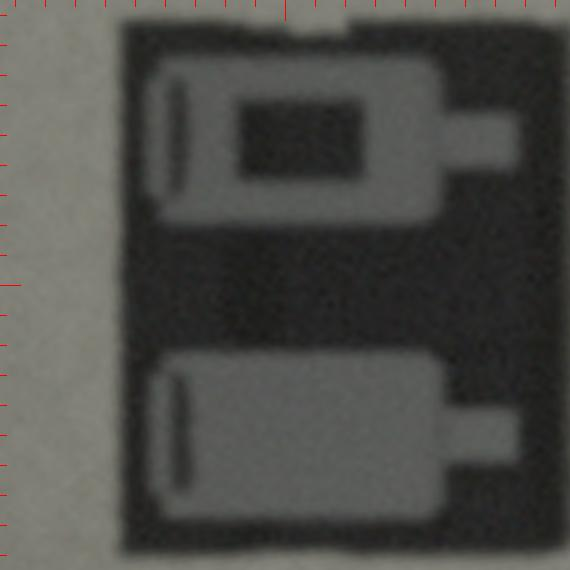

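```bash
cat >> h.py <<'E'
from scipy.spatial.transform import Rotation as Ro
def plan(g,jaw_deg,near=0):
    """g: wanted grasp-point world xyz; jaw_deg: world angle of jaw axis. prints shift in tool axes and turns"""
    s=r.observe();R=Ro.from_quat(s["ee_rot"]).as_matrix();p=np.array(s["tcp_pos"])
    tcp=np.array(g)+[0,0,.06]
    d=R.T@(tcp-p);cur=np.degrees(np.arctan2(R[1,1],R[0,1]))
    dt=(cur-jaw_deg+90)%180-90
    print("t",round(s["clock"],2),"tcp",p.round(4),"tool x",R[:,0].round(3),"jaw",cur.round(2),"q",np.round(s["q"],2),"F",np.round(s["force"],1),"gap",round(s["finger_gap"],3))
    print("  shift mm",(d*1e3).round(1),"turn",np.radians(dt).round(3),"or",np.radians(dt-np.sign(dt)*180).round(3),"(range j6 2.56)")
HOME=np.array([.5884,-.1775]);HY=-81.5
def hp(x,y=0,z=0):
    a=np.radians(HY);X=np.array([np.cos(a),np.sin(a)]);Yv=np.array([-X[1],X[0]])
    q=HOME+x*X+y*Yv;return np.array([q[0],q[1],.0545+z])
CC=np.array([.4944,.2718]);CY=-96.3
def cp(x,y,z):
    a=np.radians(CY);X=np.array([np.cos(a),np.sin(a)]);Yv=np.array([-X[1],X[0]])
    q=CC+x*X+y*Yv;return np.array([q[0],q[1],z])
E
python3 - <<'E'
from h import *
plan(cp(-.002,0,.12),CY+90)
E
```

```text
t 0.1 tcp [ 0.2077 -0.5358  0.2915] tool x [-0.001  0.001 -1.   ] jaw -68.81 q [-1.22  0.32  1.57  0.    1.26 -0.02] F [-0.6  0.3 -0.5] gap 0.999
  shift mm [ 112.5 -651.  -560.1] turn -1.091 or 2.051 (range j6 2.56)
```

```bash
python3 -m jog '[{"offset":[0,-0.034,-0.029],"turn":-0.07},{"offset":[0,-0.068,-0.058],"turn":-0.14},{"offset":[0,-0.102,-0.088],"turn":-0.21},{"offset":[0,-0.136,-0.117],"turn":-0.28},{"offset":[0,-0.170,-0.146],"turn":-0.35},{"offset":[0,-0.204,-0.176],"turn":-0.42},{"offset":[0,-0.238,-0.205],"turn":-0.49},{"offset":[0,-0.272,-0.234],"turn":-0.55}]' -1 && python3 - <<'E'
from h import *
plan(cp(-.002,0,.12),CY+90)
E
```

```text
clock: 0.9
tcp_pos: [0.3277, -0.1962, 0.2921]
ee_rot: [0.633, 0.314, -0.633, 0.314]
force: [0.8, 0.3, 0.6]
finger_gap: 1.0
t 0.9 tcp [ 0.3277 -0.1962  0.2921] tool x [ 0.  0. -1.] jaw -37.19 q [-0.57  0.01  1.95  0.    1.18  0.08] F [0.8 0.3 0.6] gap 1.0
  shift mm [ 112.1 -151.1 -475.3] turn -0.539 or 2.603 (range j6 2.56)
```

```bash
python3 -m jog '[{"offset":[0,-0.014,-0.044],"turn":-0.07},{"offset":[0,-0.028,-0.088],"turn":-0.14},{"offset":[0,-0.042,-0.132],"turn":-0.21},{"offset":[0,-0.056,-0.176],"turn":-0.28},{"offset":[0,-0.070,-0.220],"turn":-0.35},{"offset":[0,-0.084,-0.264],"turn":-0.42},{"offset":[0,-0.098,-0.308],"turn":-0.48},{"offset":[0,-0.112,-0.352],"turn":-0.539}]' -1 && python3 - <<'E'
from h import *
plan(cp(-.002,0,.12),CY+90)
E
```

```text
clock: 1.7
tcp_pos: [0.4519, 0.1519, 0.292]
ee_rot: [-0.526, -0.472, 0.527, -0.472]
force: [1.0, -0.3, 0.2]
finger_gap: 1.0
t 1.7 tcp [0.4519 0.1519 0.292 ] tool x [-0. -0. -1.] jaw -6.24 q [ 0.3   0.17  1.78 -0.    1.2   0.41] F [ 1.  -0.3  0.2] gap 1.0
  shift mm [ 111.9   29.2 -125.9] turn 0.001 or -3.141 (range j6 2.56)
```

```bash
python3 -m jog '[{"offset":[0,0.009,-0.042],"turn":0},{"offset":[0.02,0.018,-0.084],"turn":0},{"offset":[0.05,0.0292,-0.126],"turn":0},{"offset":[0.08,0.0292,-0.126],"turn":0},{"offset":[0.112,0.0292,-0.126],"turn":0},{"offset":[0.112,0.0292,-0.126],"turn":0},{"offset":[0.112,0.0292,-0.126],"turn":0},{"offset":[0.112,0.0292,-0.126],"turn":0}]' -1 && python3 - <<'E'
from h import *
plan(cp(-.002,0,.0255),CY+90)
cv2.imwrite("pics/s1.png",r.grab_frame("side")[:,:,::-1])
crop("pics/s1.png",200,300,200,180,4,"pics/s1c.png")
E
```

```text
clock: 2.5
tcp_pos: [0.496, 0.2721, 0.1821]
ee_rot: [0.528, 0.471, -0.526, 0.471]
force: [-0.0, -0.2, -0.1]
finger_gap: 1.0
t 2.5 tcp [0.496  0.2721 0.1821] tool x [ 0.003  0.001 -1.   ] jaw -6.45 q [ 0.48  0.4   1.75 -0.    1.    0.59] F [-0.  -0.2 -0.1] gap 1.0
  shift mm [96.6 -1.8 -1.4] turn -0.003 or 3.139 (range j6 2.56)
```

View pics/s1c.png

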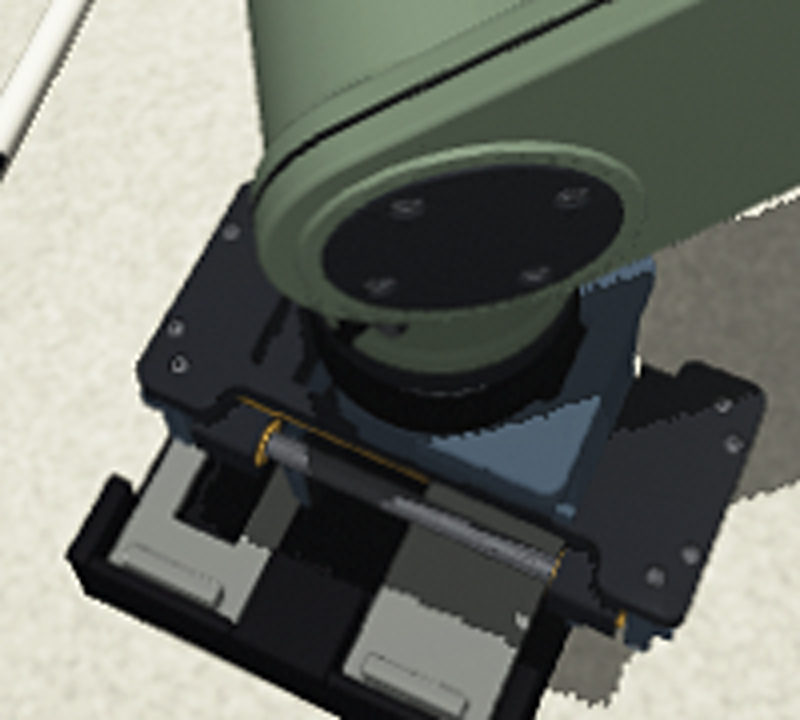

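The jaws straddle the plain cover, and the inner finger drops between the two covers. I'm descending.

```bash
python3 -m jog '[{"offset":[0.025,-0.001,-0.001],"turn":-0.002},{"offset":[0.05,-0.0018,-0.0014],"turn":-0.002},{"offset":[0.07,-0.0018,-0.0014],"turn":-0.002},{"offset":[0.085,-0.0018,-0.0014],"turn":-0.002},{"offset":[0.0966,-0.0018,-0.0014],"turn":-0.002},{"offset":[0.0966,-0.0018,-0.0014],"turn":-0.002},{"offset":[0.0966,-0.0018,-0.0014],"turn":-0.002},{"offset":[0.0966,-0.0018,-0.0014],"turn":-0.002}]' -1 && python3 - <<'E'
from h import *
plan(cp(-.002,0,.0255),CY+90)
E
```

```text
clock: 3.35
tcp_pos: [0.4941, 0.2738, 0.0848]
ee_rot: [0.528, 0.471, -0.526, 0.472]
force: [0.2, -0.2, -0.6]
finger_gap: 0.998
t 3.35 tcp [0.4941 0.2738 0.0848] tool x [ 0.002  0.001 -1.   ] jaw -6.31 q [ 0.49  0.51  1.85 -0.    0.78  0.6 ] F [ 0.2 -0.2 -0.6] gap 0.998
  shift mm [-0.7  0.5 -0.1] turn -0.0 or 3.141 (range j6 2.56)
```

```bash
python3 -m jog '[{"offset":[0,0,0],"turn":0},{"offset":[0,0,0],"turn":0},{"offset":[0,0,0],"turn":0},{"offset":[0,0,0],"turn":0},{"offset":[0,0,0],"turn":0},{"offset":[0,0,0],"turn":0},{"offset":[0,0,0],"turn":0},{"offset":[0,0,0],"turn":0}]' 1 30 && python3 - <<'E'
from h import *
plan(cp(-.002,0,.0255),CY+90)
E
```

```text
clock: 4.15
tcp_pos: [0.4934, 0.2735, 0.0837]
ee_rot: [0.527, 0.472, -0.527, 0.472]
force: [-0.1, 0.2, 1.5]
finger_gap: 0.61
t 4.15 tcp [0.4934 0.2735 0.0837] tool x [ 0. -0. -1.] jaw -6.3 q [ 0.49  0.51  1.85 -0.    0.78  0.6 ] F [-0.1  0.2  1.5] gap 0.61
  shift mm [-1.8  1.1 -0.4] turn -0.0 or 3.142 (range j6 2.56)
```

```bash
python3 -m jog '[{"offset":[-0.01,0,0],"turn":0},{"offset":[-0.03,0,0],"turn":0},{"offset":[-0.06,0,0],"turn":0},{"offset":[-0.1,0,0],"turn":0},{"offset":[-0.13,0,0],"turn":0},{"offset":[-0.13,0,0],"turn":0},{"offset":[-0.13,0,0],"turn":0},{"offset":[-0.13,0,0],"turn":0}]' 1 30 && python3 - <<'E'
from h import *
plan(hp(-.10,0,.07),HY+90)
cv2.imwrite("pics/s2.png",r.grab_frame("side")[:,:,::-1])
crop("pics/s2.png",200,300,200,180,4,"pics/s2c.png")
E
```

```text
clock: 4.95
tcp_pos: [0.4926, 0.273, 0.2125]
ee_rot: [-0.526, -0.472, 0.528, -0.472]
force: [0.4, 0.2, -0.9]
finger_gap: 0.614
t 4.95 tcp [0.4926 0.273  0.2125] tool x [-0.002 -0.001 -1.   ] jaw -6.3 q [ 0.49  0.36  1.71 -0.    1.07  0.6 ] F [ 0.4  0.2 -0.9] gap 0.614
  shift mm [ 28.2 119.2 340.6] turn -0.258 or 2.883 (range j6 2.56)
```

View pics/s2.png

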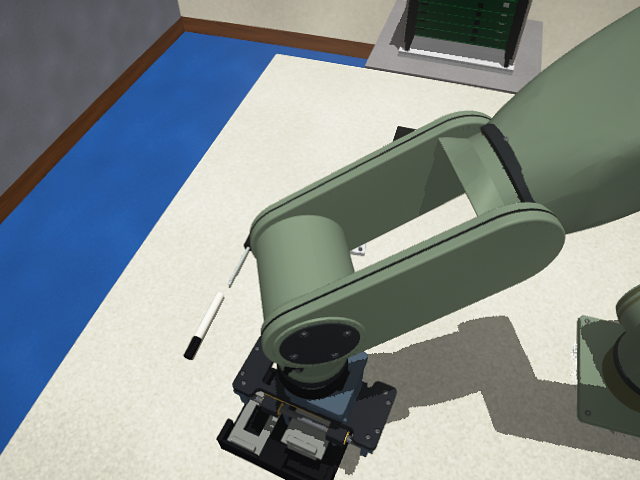

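The cover is held level between the jaws, with its lip visible at about (300,440), and the windowed cover is still in place. I'm carrying it over to the housing.

```bash
python3 -m jog '[{"offset":[0,0.015,0.042],"turn":-0.032},{"offset":[0,0.030,0.085],"turn":-0.064},{"offset":[0,0.045,0.127],"turn":-0.096},{"offset":[0,0.060,0.170],"turn":-0.128},{"offset":[0,0.075,0.213],"turn":-0.16},{"offset":[0,0.090,0.256],"turn":-0.192},{"offset":[0,0.105,0.298],"turn":-0.224},{"offset":[0,0.119,0.340],"turn":-0.258}]' 1 30 && python3 - <<'E'
from h import *
plan(hp(-.10,0,.04),HY+90)
E
```

```text
clock: 5.8
tcp_pos: [0.574, -0.0794, 0.2121]
ee_rot: [0.461, 0.537, -0.462, 0.535]
force: [0.6, 0.1, -1.5]
finger_gap: 0.609
t 5.8 tcp [ 0.574  -0.0794  0.2121] tool x [-0.003  0.    -1.   ] jaw 8.54 q [-0.16  0.39  1.67  0.    1.08 -0.31] F [ 0.6  0.1 -1.5] gap 0.609
  shift mm [57.6 -0.1 -0.8] turn 0.001 or -3.141 (range j6 2.56)
```

```bash
python3 -m jog '[{"offset":[0.02,0,-0.0004],"turn":0},{"offset":[0.04,0,-0.0008],"turn":0},{"offset":[0.06,0,-0.0008],"turn":0},{"offset":[0.08,0,-0.0008],"turn":0},{"offset":[0.084,0,-0.0008],"turn":0},{"offset":[0.084,0,-0.0008],"turn":0},{"offset":[0.084,0,-0.0008],"turn":0},{"offset":[0.084,0,-0.0008],"turn":0}]' 1 30 && python3 - <<'E'
from h import *
plan(hp(-.10,0,.04),HY+90)
for n in("side","top"):
    cv2.imwrite(f"pics/{n}3.png",r.grab_frame(n)[:,:,::-1])
crop("pics/side3.png",260,120,180,160,4,"pics/s3c.png")
crop("pics/top3.png",280,190,180,130,4,"pics/t3c.png")
E
```

```text
clock: 6.6
tcp_pos: [0.5748, -0.0768, 0.1306]
ee_rot: [0.462, 0.535, -0.461, 0.536]
force: [0.6, 0.5, 0.0]
finger_gap: 0.607
t 6.6 tcp [ 0.5748 -0.0768  0.1306] tool x [ 0.002 -0.    -1.   ] jaw 8.48 q [-0.15  0.47  1.77 -0.    0.9  -0.3 ] F [0.6 0.5 0. ] gap 0.607
  shift mm [-23.9  -1.4   1.6] turn -0.0 or 3.141 (range j6 2.56)
```

View pics/s3c.png

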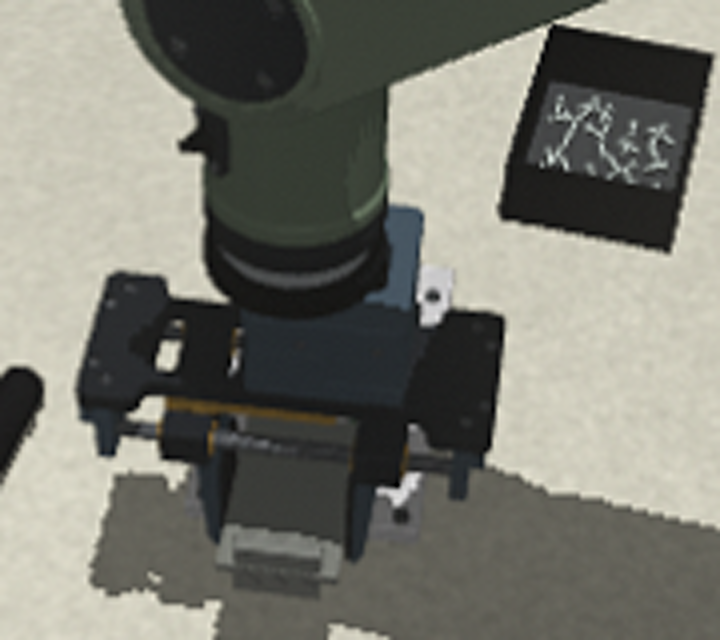

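View pics/t3c.png

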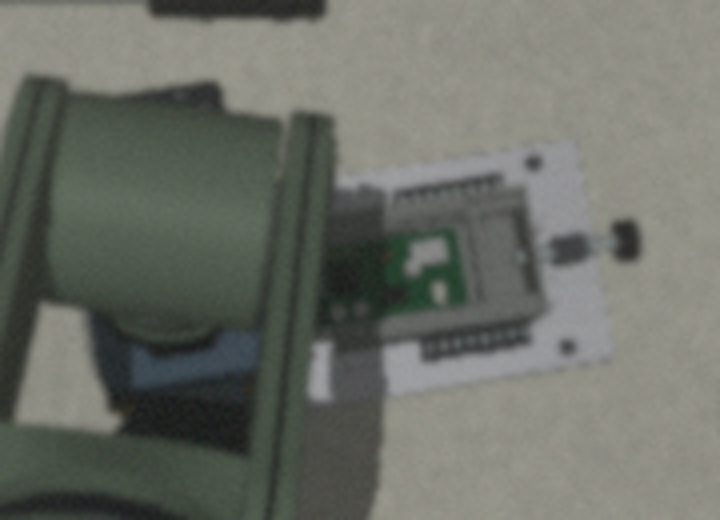

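```bash
python3 -m jog '[{"offset":[0.006,-0.001,0],"turn":0},{"offset":[0.012,-0.001,0.001],"turn":0},{"offset":[0.0175,-0.001,0.001],"turn":0},{"offset":[0.0175,-0.001,0.001],"turn":0},{"offset":[0.0175,-0.001,0.001],"turn":0},{"offset":[0.0175,-0.001,0.001],"turn":0},{"offset":[0.0175,-0.001,0.001],"turn":0},{"offset":[0.0175,-0.001,0.001],"turn":0}]' 1 30 && python3 - <<'E'
from h import *
plan(hp(-.0625,0,-.002),HY+90)
for i in range(4):
  r.grab_frame("top"); s=r.observe();print(np.round(s["tcp_pos"],4),np.round(s["force"],1))
E
```

```text
clock: 7.5
tcp_pos: [0.5735, -0.0779, 0.1123]
ee_rot: [0.462, 0.535, -0.462, 0.536]
force: [0.1, 0.4, -0.6]
finger_gap: 0.609
t 7.5 tcp [ 0.5735 -0.0779  0.1123] tool x [ 0. -0. -1.] jaw 8.48 q [-0.15  0.49  1.79 -0.    0.86 -0.3 ] F [ 0.1  0.4 -0.6] gap 0.609
  shift mm [-0.1  0.  38.2] turn -0.0 or 3.141 (range j6 2.56)
[ 0.5735 -0.0779  0.1123] [-0.3  0.5 -1.7]
[ 0.5734 -0.0779  0.1123] [ 0.9 -0.  -0.7]
[ 0.5734 -0.0779  0.1123] [ 0.7 -0.3 -0.3]
[ 0.5734 -0.0779  0.1122] [-0.4 -0.4 -0.5]
```

```bash
python3 - <<'E'
from h import *
im=r.grab_frame("side")[:,:,::-1].copy();cv2.imwrite("pics/side4.png",im)
s=r.observe();p=np.array(s["tcp_pos"])
c=hp(0);X=np.array([np.cos(np.radians(HY)),np.sin(np.radians(HY))])
o=p[:2]+.0016*X  # believed cover centre
z=p[2]-.0572+.0165
rect("side",im,o-X*.0435,HY,z,30,35,8,"pics/l.png")
E
```

```text
(no output)
```

View pics/l.png

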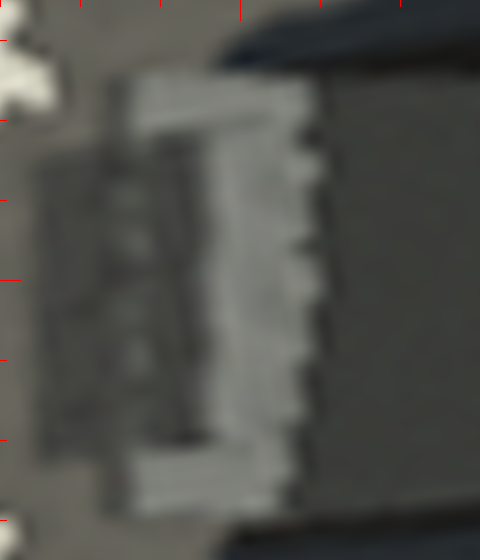

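The lip shows in the side view centred within about 1 mm of the computed pose, and it agrees with the housing in the same view to about 0.3 mm. I'm sliding in.

```bash
python3 -m jog '[{"offset":[0,0,0.007],"turn":0},{"offset":[0,0,0.014],"turn":0},{"offset":[0,0,0.020],"turn":0},{"offset":[0,0,0.025],"turn":0},{"offset":[0,0,0.030],"turn":0},{"offset":[0,0,0.034],"turn":0},{"offset":[0,0,0.038],"turn":0},{"offset":[0,0,0.038],"turn":0}]' 1 30 && python3 - <<'E'
from h import *
plan(hp(-.043,0,-.002),HY+90)
E
```

```text
clock: 8.55
tcp_pos: [0.5791, -0.116, 0.1122]
ee_rot: [0.462, 0.535, -0.462, 0.536]
force: [-0.0, -0.1, -0.5]
finger_gap: 0.609
t 8.55 tcp [ 0.5791 -0.116   0.1122] tool x [ 0. -0. -1.] jaw 8.45 q [-0.22  0.51  1.76 -0.    0.87 -0.36] F [-0.  -0.1 -0.5] gap 0.609
  shift mm [-0.3  0.1 19.2] turn -0.001 or 3.141 (range j6 2.56)
```

No contact so far. I'll go the remaining 19 mm.

```bash
python3 -m jog '[{"offset":[0,0,0.003],"turn":0},{"offset":[0,0,0.006],"turn":0},{"offset":[0,0,0.009],"turn":0},{"offset":[0,0,0.012],"turn":0},{"offset":[0,0,0.014],"turn":0},{"offset":[0,0,0.016],"turn":0},{"offset":[0,0,0.018],"turn":0},{"offset":[0,0,0.018],"turn":0}]' 1 30 && python3 - <<'E'
from h import *
plan(hp(-.043,0,-.002),HY+90)
cv2.imwrite("pics/s5.png",r.grab_frame("side")[:,:,::-1]);crop("pics/s5.png",260,120,180,160,4,"pics/s5c.png")
E
```

```text
clock: 9.35
tcp_pos: [0.5819, -0.1336, 0.1122]
ee_rot: [0.462, 0.535, -0.462, 0.536]
force: [0.5, -0.9, 0.1]
finger_gap: 0.61
t 9.35 tcp [ 0.5819 -0.1336  0.1122] tool x [ 0.001 -0.    -1.   ] jaw 8.47 q [-0.24  0.52  1.75 -0.    0.88 -0.39] F [ 0.5 -0.9  0.1] gap 0.61
  shift mm [-0.3 -0.   1.4] turn -0.001 or 3.141 (range j6 2.56)
```

View pics/s5c.png

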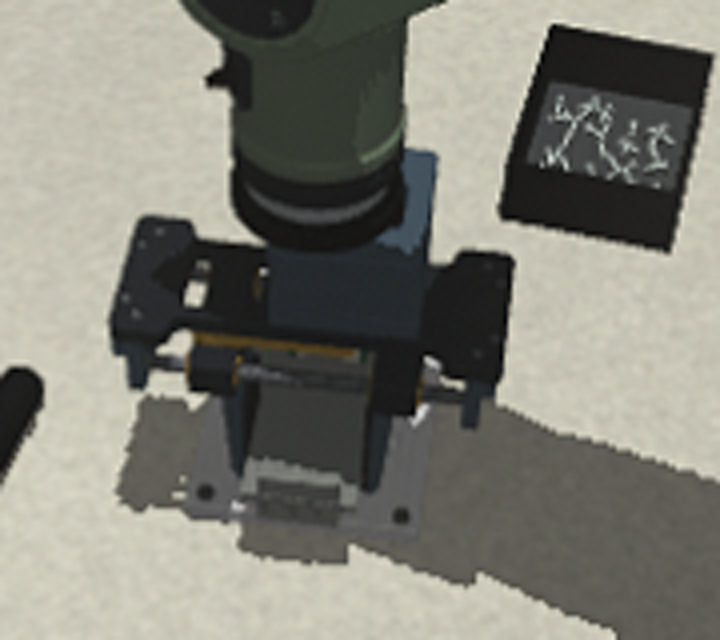

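```bash
python3 -m jog '[{"offset":[0,0,0.0015],"turn":0},{"offset":[0,0,0.0025],"turn":0},{"offset":[0.0003,0,0.0025],"turn":0},{"offset":[0.0006,0,0.0025],"turn":0},{"offset":[0.0006,0,0.0025],"turn":0},{"offset":[0.0006,0,0.0025],"turn":0},{"offset":[0.0006,0,0.0025],"turn":0},{"offset":[0.0006,0,0.0025],"turn":0}]' 1 30 && python3 -m jog '[{"offset":[0,0,0],"turn":0},{"offset":[0,0,0],"turn":0},{"offset":[0,0,0],"turn":0},{"offset":[0,0,0],"turn":0},{"offset":[0,0,0],"turn":0},{"offset":[0,0,0],"turn":0},{"offset":[0,0,0],"turn":0},{"offset":[0,0,0],"turn":0}]' -1 && python3 - <<'E'
from h import *
plan(hp(-.0845,0,.07),HY)
E
```

```text
clock: 10.2
tcp_pos: [0.5822, -0.1358, 0.1117]
ee_rot: [0.462, 0.535, -0.462, 0.536]
force: [2.1, 0.6, -0.1]
finger_gap: 0.607
clock: 11.0
tcp_pos: [0.582, -0.1358, 0.1116]
ee_rot: [0.462, 0.536, -0.462, 0.536]
force: [0.0, -0.3, -0.9]
finger_gap: 1.001
t 11.0 tcp [ 0.582  -0.1358  0.1116] tool x [-0. -0. -1.] jaw 8.48 q [-0.25  0.52  1.75 -0.    0.88 -0.4 ] F [ 0.  -0.3 -0.9] gap 1.001
  shift mm [-72.9   0.2 -42.3] turn 1.57 or -1.571 (range j6 2.56)
```

```bash
python3 -m jog '[{"offset":[-0.02,0,0],"turn":0},{"offset":[-0.05,0,0],"turn":0},{"offset":[-0.08,0,-0.0],"turn":0.1},{"offset":[-0.11,0,-0.01],"turn":0.24},{"offset":[-0.12,0,-0.02],"turn":0.38},{"offset":[-0.12,0,-0.03],"turn":0.52},{"offset":[-0.12,0,-0.042],"turn":0.66},{"offset":[-0.12,0,-0.042],"turn":0.80}]' -1 && python3 -m jog '[{"offset":[0,0,0],"turn":0.13},{"offset":[0,0,0],"turn":0.26},{"offset":[0,0,0],"turn":0.39},{"offset":[0,0,0],"turn":0.52},{"offset":[0,0,0],"turn":0.65},{"offset":[0,0,0],"turn":0.77},{"offset":[0,0,0],"turn":0.77},{"offset":[0,0,0],"turn":0.77}]' -0.2 && python3 - <<'E'
from h import *
plan(hp(-.0845,0,.07),HY)
for n in("side","top"):
    cv2.imwrite(f"pics/{n}6.png",r.grab_frame(n)[:,:,::-1])
crop("pics/side6.png",260,120,180,160,4,"pics/s6c.png")
crop("pics/top6.png",280,190,180,130,4,"pics/t6c.png")
E
```

```text
clock: 11.8
tcp_pos: [0.5754, -0.093, 0.2318]
ee_rot: [0.635, 0.312, -0.634, 0.312]
force: [1.2, 0.8, 0.3]
finger_gap: 1.0
clock: 12.6
tcp_pos: [0.5757, -0.0942, 0.2315]
ee_rot: [-0.705, -0.053, 0.705, -0.053]
force: [0.1, 0.0, -0.3]
finger_gap: 0.596
t 12.6 tcp [ 0.5757 -0.0942  0.2315] tool x [-0. -0. -1.] jaw -81.33 q [-0.18  0.38  1.64 -0.    1.13  1.24] F [ 0.1  0.  -0.3] gap 0.596
  shift mm [47.  -0.2 -0.2] turn 0.003 or -3.139 (range j6 2.56)
```

View pics/s6c.png

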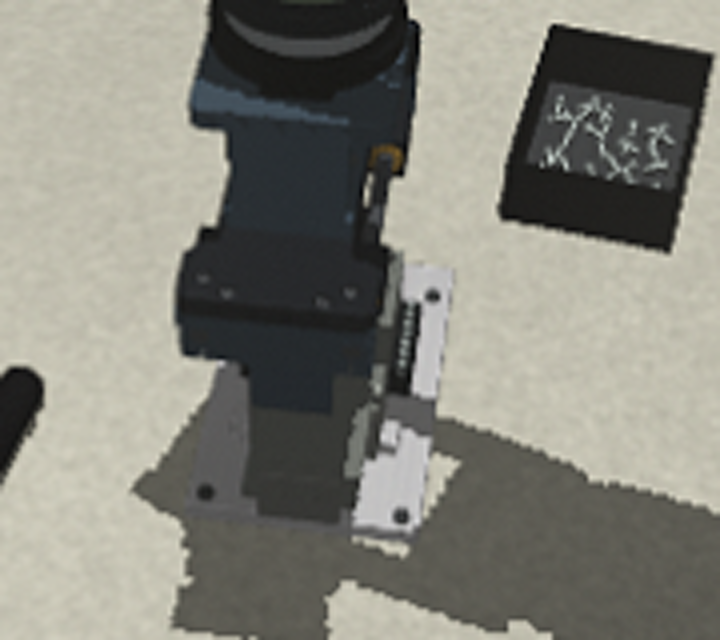

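View pics/t6c.png

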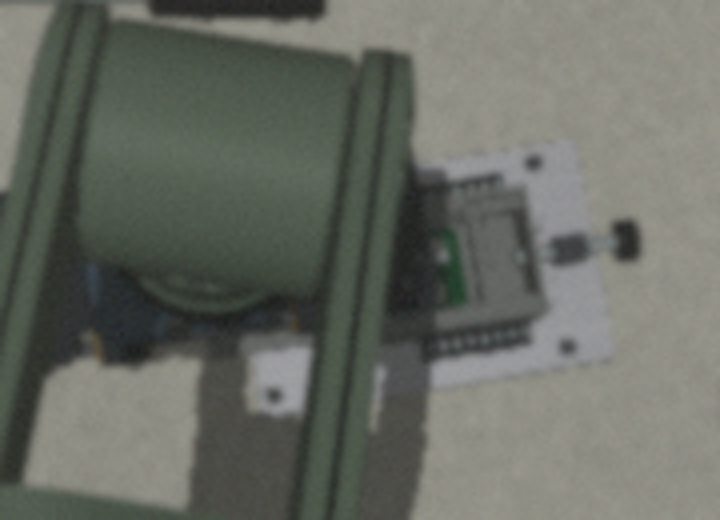

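The gripper and arm hide the cover in both views, so I'll step aside toward the robot for a check.

```bash
python3 -m jog '[{"offset":[0,0,0.03],"turn":0},{"offset":[0,0,0.07],"turn":0},{"offset":[0,0,0.11],"turn":0},{"offset":[0,0,0.15],"turn":0},{"offset":[0,0,0.16],"turn":0},{"offset":[0,0,0.16],"turn":0},{"offset":[0,0,0.16],"turn":0},{"offset":[0,0,0.16],"turn":0}]' -0.2 && python3 - <<'E'
from h import *
for n in("side","top"):
    cv2.imwrite(f"pics/{n}7.png",r.grab_frame(n)[:,:,::-1])
crop("pics/side7.png",285,150,110,120,5,"pics/s7c.png")
crop("pics/top7.png",310,200,130,100,5,"pics/t7c.png")
E
```

```text
clock: 13.5
tcp_pos: [0.4192, -0.118, 0.2317]
ee_rot: [0.706, 0.053, -0.705, 0.053]
force: [0.3, 0.5, -0.2]
finger_gap: 0.603
```

View pics/s7c.png

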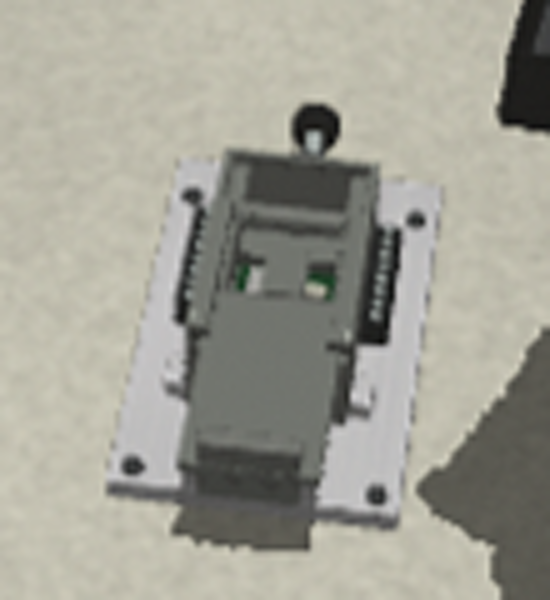

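View pics/t7c.png

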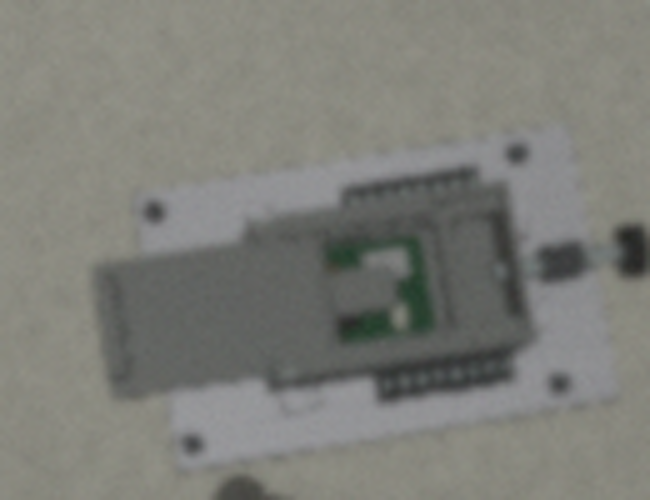

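The cover lies straight in the rails with its nose under the lips. In the top crop the nose is at x≈330 and the rear edge at x≈100–118. I'll measure where the lip is.

```bash
python3 - <<'E'
from h import *
def loc(p):
    a=np.radians(HY);X=np.array([np.cos(a),np.sin(a)]);d=p[:2]-HOME;return np.array([d@X,d@[-X[1],X[0]]])
c=hp(-.0845)
rect("side","pics/side7.png",c[:2],HY,.071,35,40,7,"pics/a.png");rect("top","pics/top7.png",c[:2],HY,.057,35,40,7,"pics/b.png")
cv2.imwrite("pics/ab7.png",np.hstack([cv2.imread("pics/a.png")[:,:400],cv2.imread("pics/b.png")[:,:390]]))
plan(hp(-.0845,0,.07),HY)
E
```

```text
t 13.6 tcp [ 0.4188 -0.1179  0.2314] tool x [ 0. -0. -1.] jaw -81.43 q [-0.3   0.15  1.96  0.    1.03  1.12] F [ 0.1 -0.6 -0.3] gap 0.601
  shift mm [  47.    -0.3 -158.9] turn 0.001 or -3.14 (range j6 2.56)
```

View pics/ab7.png

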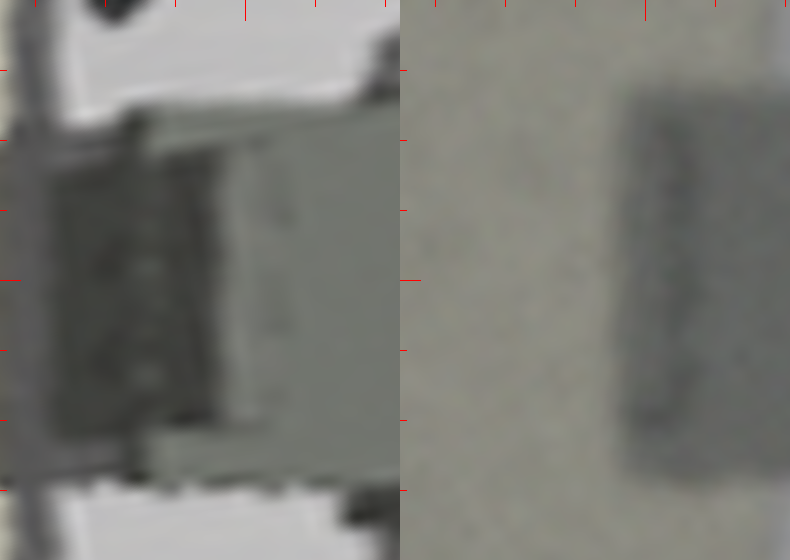

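```bash
python3 -m jog '[{"offset":[0,0,-0.04],"turn":0},{"offset":[0,0,-0.08],"turn":0},{"offset":[0,0,-0.12],"turn":0},{"offset":[0.01,0,-0.15],"turn":0},{"offset":[0.03,0,-0.159],"turn":0},{"offset":[0.05,0,-0.159],"turn":0},{"offset":[0.065,0,-0.159],"turn":0},{"offset":[0.065,0,-0.159],"turn":0}]' -0.2 && python3 -m jog '[{"offset":[0.006,0,0],"turn":0},{"offset":[0.012,0,0],"turn":0},{"offset":[0.018,0,0],"turn":0},{"offset":[0.022,0,0],"turn":0},{"offset":[0.022,0,0],"turn":0},{"offset":[0.022,0,0],"turn":0},{"offset":[0.022,0,0],"turn":0},{"offset":[0.022,0,0],"turn":0}]' -0.2 && python3 - <<'E'
from h import *
plan(hp(-.084,0,.025),HY)
E
```

```text
clock: 14.4
tcp_pos: [0.5742, -0.0938, 0.1637]
ee_rot: [-0.703, -0.053, 0.707, -0.052]
force: [0.2, 0.5, -0.1]
finger_gap: 0.6
clock: 15.2
tcp_pos: [0.5749, -0.0944, 0.1448]
ee_rot: [0.705, 0.052, -0.705, 0.053]
force: [-0.0, -0.0, -0.9]
finger_gap: 0.6
t 15.2 tcp [ 0.5749 -0.0944  0.1448] tool x [ 0.001 -0.    -1.   ] jaw -81.48 q [-0.18  0.46  1.75 -0.    0.93  1.24] F [-0.  -0.  -0.9] gap 0.6
  shift mm [ 5.4  0.2 -1. ] turn 0.0 or -3.141 (range j6 2.56)
```

Down another 5 mm, with the fingertips about 4 mm above the panel, then pinch.

```bash
python3 -m jog '[{"offset":[0.002,0,-0.0005],"turn":0},{"offset":[0.004,0,-0.001],"turn":0},{"offset":[0.0054,0.0002,-0.001],"turn":0},{"offset":[0.0054,0.0002,-0.001],"turn":0},{"offset":[0.0054,0.0002,-0.001],"turn":0},{"offset":[0.0054,0.0002,-0.001],"turn":0},{"offset":[0.0054,0.0002,-0.001],"turn":0},{"offset":[0.0054,0.0002,-0.001],"turn":0}]' -0.2 && python3 - <<'E'
from h import *
plan(hp(-.084,0,.025),HY)
cv2.imwrite("pics/s8.png",r.grab_frame("side")[:,:,::-1])
crop("pics/s8.png",285,150,110,120,5,"pics/s8c.png")
E
```

```text
clock: 16.0
tcp_pos: [0.5759, -0.0944, 0.1392]
ee_rot: [0.705, 0.053, -0.705, 0.053]
force: [0.6, 0.0, -0.9]
finger_gap: 0.599
t 16.0 tcp [ 0.5759 -0.0944  0.1392] tool x [ 0. -0. -1.] jaw -81.48 q [-0.18  0.47  1.75 -0.    0.92  1.24] F [ 0.6  0.  -0.9] gap 0.599
  shift mm [-0.3  0.  -0.1] turn 0.0 or -3.141 (range j6 2.56)
```

View pics/s8c.png

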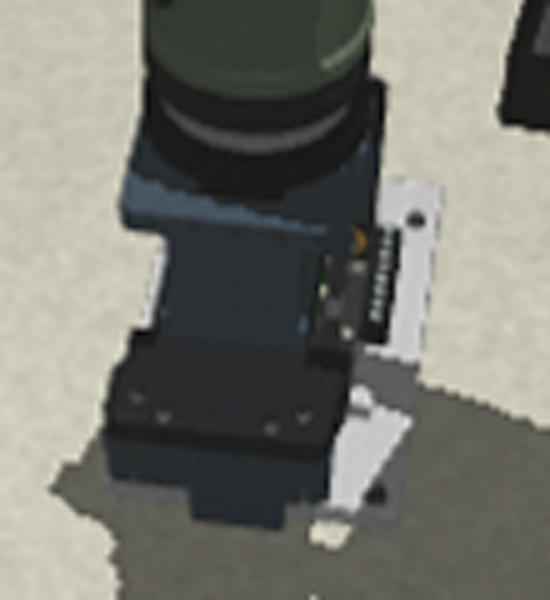

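The lip is hidden under the gripper, but the pose and zero force match the plan. I'm pinching.

```bash
python3 -m jog '[{"offset":[0,0,0],"turn":0},{"offset":[0,0,0],"turn":0},{"offset":[0,0,0],"turn":0},{"offset":[0,0,0],"turn":0},{"offset":[0,0,0],"turn":0},{"offset":[0,0,0],"turn":0},{"offset":[0,0,0],"turn":0},{"offset":[0,0,0],"turn":0}]' 1 35 && python3 - <<'E'
from h import *
plan(hp(-.0435,0,.025),HY)
E
```

```text
clock: 16.85
tcp_pos: [0.5758, -0.0944, 0.1392]
ee_rot: [0.705, 0.053, -0.705, 0.053]
force: [-0.4, 0.5, -0.3]
finger_gap: 0.084
t 16.85 tcp [ 0.5758 -0.0944  0.1392] tool x [ 0. -0. -1.] jaw -81.47 q [-0.18  0.47  1.75 -0.    0.92  1.24] F [-0.4  0.5 -0.3] gap 0.084
  shift mm [-0.3 40.5 -0.1] turn 0.0 or -3.141 (range j6 2.56)
```

The gap is 7.6 mm, so the lip is held. I'll slide the free part.

```bash
python3 -m jog '[{"offset":[0,0.003,0],"turn":0},{"offset":[0,0.006,0],"turn":0},{"offset":[0,0.009,0],"turn":0},{"offset":[0,0.012,0],"turn":0},{"offset":[0,0.014,0],"turn":0},{"offset":[0,0.016,0],"turn":0},{"offset":[0,0.018,0],"turn":0},{"offset":[0,0.018,0],"turn":0}]' 1 35 && python3 - <<'E'
from h import *
plan(hp(-.0435,0,.025),HY)
E
```

```text
clock: 17.65
tcp_pos: [0.5786, -0.1125, 0.1392]
ee_rot: [0.705, 0.052, -0.705, 0.053]
force: [-0.6, -0.5, 0.5]
finger_gap: 0.084
t 17.65 tcp [ 0.5786 -0.1125  0.1392] tool x [ 0. -0. -1.] jaw -81.48 q [-0.21  0.47  1.74 -0.    0.93  1.21] F [-0.6 -0.5  0.5] gap 0.084
  shift mm [-0.3 22.2 -0.1] turn 0.0 or -3.141 (range j6 2.56)
```

```bash
python3 -m jog '[{"offset":[0,0.002,0],"turn":0},{"offset":[0,0.004,0],"turn":0},{"offset":[0,0.006,0],"turn":0},{"offset":[0,0.008,0],"turn":0},{"offset":[0,0.010,0],"turn":0},{"offset":[0,0.012,0],"turn":0},{"offset":[0,0.013,0],"turn":0},{"offset":[0,0.014,0],"turn":0}]' 1 35 && python3 - <<'E'
from h import *
plan(hp(-.0435,0,.025),HY)
E
```

```text
clock: 18.45
tcp_pos: [0.5805, -0.1252, 0.1392]
ee_rot: [-0.705, -0.053, 0.705, -0.052]
force: [-0.0, 7.3, 1.4]
finger_gap: 0.085
t 18.45 tcp [ 0.5805 -0.1252  0.1392] tool x [-0.     0.002 -1.   ] jaw -81.51 q [-0.23  0.48  1.73  0.    0.93  1.19] F [-0.   7.3  1.4] gap 0.085
  shift mm [-0.3  9.4 -0.1] turn -0.0 or 3.141 (range j6 2.56)
```

The force is 7 N at −9.4 mm, so the hook is on the ledge as expected. Continuing.

```bash
python3 -m jog '[{"offset":[0,0.002,0],"turn":0},{"offset":[0,0.004,0],"turn":0},{"offset":[0,0.005,0],"turn":0},{"offset":[0,0.006,0],"turn":0},{"offset":[0,0.007,0],"turn":0},{"offset":[0,0.008,0],"turn":0},{"offset":[0,0.0085,0],"turn":0},{"offset":[0,0.0085,0],"turn":0}]' 1 35 && python3 - <<'E'
from h import *
plan(hp(-.0435,0,.025),HY)
E
```

```text
clock: 19.25
tcp_pos: [0.5819, -0.1348, 0.1392]
ee_rot: [0.705, 0.052, -0.705, 0.053]
force: [-0.5, -0.5, 0.3]
finger_gap: 0.085
t 19.25 tcp [ 0.5819 -0.1348  0.1392] tool x [ 0.    -0.001 -1.   ] jaw -81.48 q [-0.25  0.49  1.72 -0.    0.94  1.18] F [-0.5 -0.5  0.3] gap 0.085
  shift mm [-0.3 -0.3 -0.1] turn 0.0 or -3.141 (range j6 2.56)
```

The force fell back to zero at x≈0, which suggests the click. I'll feel for the end stop.

```bash
python3 -m jog '[{"offset":[0,0.0005,0],"turn":0},{"offset":[0,0.001,0],"turn":0},{"offset":[0,0.0015,0],"turn":0},{"offset":[0,0.002,0],"turn":0},{"offset":[0,0.002,0],"turn":0},{"offset":[0,0.002,0],"turn":0},{"offset":[0,0.002,0],"turn":0},{"offset":[0,0.002,0],"turn":0}]' 1 35 && python3 - <<'E'
from h import *
plan(hp(-.0435,0,.025),HY)
E
```

```text
clock: 20.05
tcp_pos: [0.5821, -0.1363, 0.1392]
ee_rot: [0.705, 0.053, -0.705, 0.053]
force: [-0.4, 1.9, 0.9]
finger_gap: 0.086
t 20.05 tcp [ 0.5821 -0.1363  0.1392] tool x [ 0.  0. -1.] jaw -81.48 q [-0.25  0.49  1.72  0.    0.94  1.17] F [-0.4  1.9  0.9] gap 0.086
  shift mm [-0.3 -1.9 -0.1] turn 0.0 or -3.141 (range j6 2.56)
```

```bash
python3 -m jog '[{"offset":[0,0.001,0],"turn":0},{"offset":[0,0.0015,0],"turn":0},{"offset":[0,0.0015,0],"turn":0},{"offset":[0,0.0015,0],"turn":0},{"offset":[0,0.0015,0],"turn":0},{"offset":[0,0.0015,0],"turn":0},{"offset":[0,0.0015,0],"turn":0},{"offset":[0,0.0015,0],"turn":0}]' 1 35 && python3 -m jog '[{"offset":[0,-0.001,0],"turn":0},{"offset":[0,-0.002,0],"turn":0},{"offset":[0,-0.003,0],"turn":0},{"offset":[0,-0.0035,0],"turn":0},{"offset":[0,-0.004,0],"turn":0},{"offset":[0,-0.0045,0],"turn":0},{"offset":[0,-0.0045,0],"turn":0},{"offset":[0,-0.0045,0],"turn":0}]' 1 35 && python3 - <<'E'
from h import *
plan(hp(-.0435,0,.025),HY)
E
```

```text
clock: 20.85
tcp_pos: [0.5823, -0.1371, 0.1392]
ee_rot: [-0.705, -0.053, 0.705, -0.052]
force: [0.7, 4.4, 1.6]
finger_gap: 0.083
clock: 21.65
tcp_pos: [0.5817, -0.1336, 0.1392]
ee_rot: [0.705, 0.052, -0.705, 0.053]
force: [0.2, -0.7, 0.6]
finger_gap: 0.086
t 21.65 tcp [ 0.5817 -0.1336  0.1392] tool x [ 0. -0. -1.] jaw -81.47 q [-0.24  0.48  1.72 -0.    0.94  1.18] F [ 0.2 -0.7  0.6] gap 0.086
  shift mm [-0.3  1.  -0.1] turn 0.0 or -3.141 (range j6 2.56)
```

```bash
python3 -m jog '[{"offset":[0,-0.0005,0],"turn":0},{"offset":[0,-0.001,0],"turn":0},{"offset":[0,-0.0015,0],"turn":0},{"offset":[0,-0.0015,0],"turn":0},{"offset":[0,-0.0015,0],"turn":0},{"offset":[0,-0.0015,0],"turn":0},{"offset":[0,-0.0015,0],"turn":0},{"offset":[0,-0.0015,0],"turn":0}]' 1 35 && python3 - <<'E'
from h import *
plan(hp(-.0435,0,.025),HY)
E
```

```text
clock: 22.45
tcp_pos: [0.5816, -0.1328, 0.1392]
ee_rot: [0.705, 0.052, -0.705, 0.053]
force: [0.9, -5.0, 0.7]
finger_gap: 0.079
t 22.45 tcp [ 0.5816 -0.1328  0.1392] tool x [ 0.001 -0.002 -1.   ] jaw -81.46 q [-0.24  0.48  1.72 -0.    0.94  1.18] F [ 0.9 -5.   0.7] gap 0.079
  shift mm [-0.3  1.7 -0.1] turn 0.001 or -3.141 (range j6 2.56)
```

The pull-back is caught at −5 N, so the hook is latched. I'll move to mid-play, open slightly and retreat.

```bash
python3 -m jog '[{"offset":[0,0.001,0],"turn":0},{"offset":[0,0.002,0],"turn":0},{"offset":[0,0.003,0],"turn":0},{"offset":[0,0.0036,0],"turn":0},{"offset":[0,0.0036,0],"turn":0},{"offset":[0,0.0036,0],"turn":0},{"offset":[0,0.0036,0],"turn":0},{"offset":[0,0.0036,0],"turn":0}]' 1 35 && python3 -m jog '[{"offset":[0,0,0],"turn":0},{"offset":[0,0,0],"turn":0},{"offset":[0,0,0],"turn":0},{"offset":[0,0,0],"turn":0},{"offset":[0,0,0],"turn":0},{"offset":[0,0,0],"turn":0},{"offset":[0,0,0],"turn":0},{"offset":[0,0,0],"turn":0}]' 0.6 && python3 -m jog '[{"offset":[-0.01,0,0],"turn":0},{"offset":[-0.03,0,0],"turn":0},{"offset":[-0.06,0,0],"turn":0},{"offset":[-0.09,0,0.03],"turn":0},{"offset":[-0.1,0,0.07],"turn":0},{"offset":[-0.1,0,0.11],"turn":0},{"offset":[-0.1,0,0.15],"turn":0},{"offset":[-0.1,0,0.18],"turn":0}]' 0.6 && python3 -m jog '[{"offset":[0,0,0.02],"turn":0},{"offset":[0,0,0.02],"turn":0},{"offset":[0,0,0.02],"turn":0},{"offset":[0,0,0.02],"turn":0},{"offset":[0,0,0.02],"turn":0},{"offset":[0,0,0.02],"turn":0},{"offset":[0,0,0.02],"turn":0},{"offset":[0,0,0.02],"turn":0}]' 0.6 && python3 - <<'E'
from h import *
for n in("side","top"):
    cv2.imwrite(f"pics/{n}9.png",r.grab_frame(n)[:,:,::-1])
crop("pics/side9.png",285,150,110,120,5,"pics/s9c.png")
crop("pics/top9.png",310,200,130,100,5,"pics/t9c.png")
E
```

```text
clock: 23.25
tcp_pos: [0.582, -0.1355, 0.1392]
ee_rot: [0.705, 0.053, -0.705, 0.053]
force: [0.4, -0.2, 2.1]
finger_gap: 0.089
clock: 24.05
tcp_pos: [0.582, -0.1356, 0.1392]
ee_rot: [0.705, 0.053, -0.705, 0.053]
force: [1.2, 0.1, -0.0]
finger_gap: 0.201
clock: 24.85
tcp_pos: [0.4017, -0.1622, 0.24]
ee_rot: [0.705, 0.052, -0.705, 0.053]
force: [0.6, -1.2, 0.4]
finger_gap: 0.2
clock: 25.65
tcp_pos: [0.3844, -0.1651, 0.239]
ee_rot: [-0.705, -0.053, 0.705, -0.053]
force: [-0.5, -0.0, -0.6]
finger_gap: 0.201
```

View pics/s9c.png

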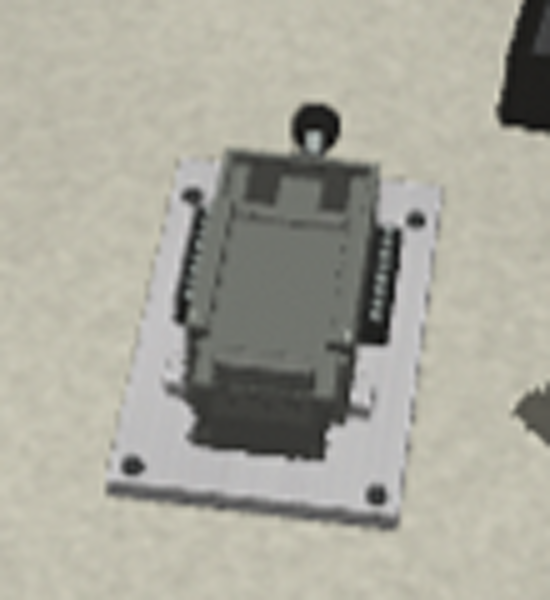

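View pics/t9c.png

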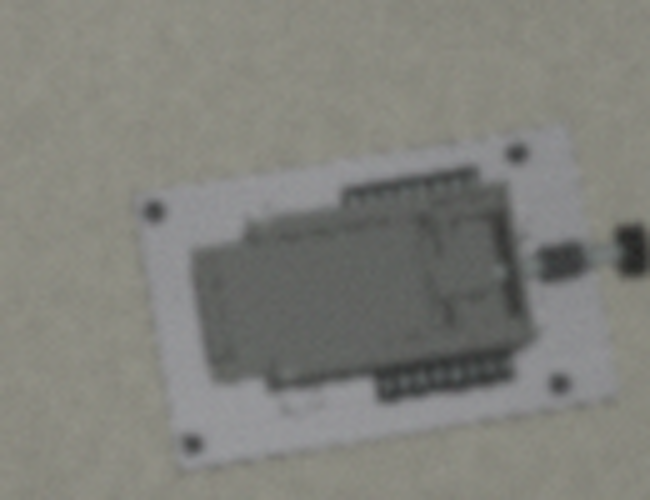

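View pics/top9.png

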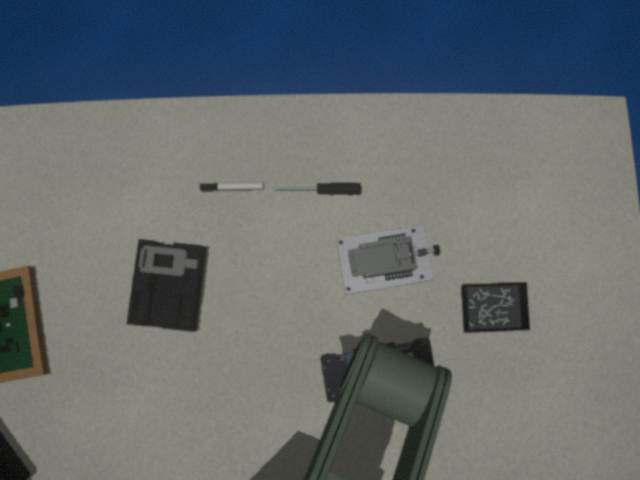

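The cover is home in both views: its tab lies over the far pocket behind the ledge, and the gripper is clear. The windowed cover, screwdriver, marker and bin look unchanged. I'm handing in.

```bash
python3 - <<'E'
from h import *
d=lambda u,v:onz("top",(u/5-.4+310,v/5-.4+200),.057)[:2]
m=(d(192,250)+d(215,382))/2;a=np.radians(HY);X=np.array([np.cos(a),np.sin(a)]);q=m-HOME
print("rear edge local",(q@X).round(4),(q@[-X[1],X[0]]).round(4),"expect -0.0475,0")
r.close_job()
E
```

```text
rear edge local -0.0458 -0.0004 expect -0.0475,0
the job is handed in; nothing more can be done
```

I closed the housing with the plain cover and handed the job in at about 26 s of the 48 s allowed; no verdict is reported.

**What I did:** I took the cover by its long edges and slid its nose about 29 mm under the rail lips. I let go there and checked in both views that it lay straight. Then I took it again by the finger lip, pushed it home and let go.

**Last checks:**
- **Click:** the push peaked at about 7 N and fell to zero at home. The end stop then resisted from about +1 mm, and a pull back was caught at about −5 N, so the hook is behind the ledge.
- **Pictures:** in the final pictures the cover is seated with its tab past the ledge. In the top picture the windowed cover, screwdriver, marker and bin look unmoved. The gripper is well clear.
- **Disagreement:** the last top-view measurement put the cover's rear edge 1.7 mm ahead of its expected place along the slide and 0.4 mm off across it. The 2 mm calibration accuracy covers this. The stop and latch forces point to about 0 along the slide, because I let go near the middle of the play.

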